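# Chock a keg on a sloping board and take away its makeshift prop

### The arm

A 7-joint arm with a two-finger parallel gripper is mounted at the origin on a cart in front of the work surface, level with it; the furniture and walls round the work are solid. World frame = base frame: x ahead of the robot, y to its left, z up, the work surface at z = 0. Lengths are in m, angles in rad, forces in N, time in s.
With the tool pointing down it reaches from about 0.425 to 0.95 m from the base axis. Payload 4.7 kg.
Tool frame: the origin (TCP) lies between the finger pads; the fingertips stand 25 mm ahead of it and the grasp point (between the pads) lies 6 mm ahead of it; z points along the fingers, y is the line along which they close (so a half turn about z gives the same grasp; the last joint's range is limited). The gripper opens to 85 mm and grips with 20 to 120 N. Pads are 22 mm wide; open, the fingers measure 114 mm over their backs; the gripper's body (76 mm by 85 mm) begins 54 mm behind the grasp point. The pads swing forward as they close: fully open they stand 13 mm farther back than shut.
Start: joints at [-1.193, 0.469, -0.049, 1.532, 0.024, 1.141, -0.082], TCP at [0.267, 0.62, 0.256] pointing down, gripper open.
Joint ranges: [-2.59, 2.59], [-0.33, 1.99], [-1.39, 1.29], [0.1, 2.45], [-1.04, 4.18], [0.21, 1.99], [-2.66, 2.66]. Speed limits (rad/s): [2.57, 2.57, 3.14, 3.14, 3.14, 3.14, 3.14].

### API

Orientations are given as a 3x3 rotation matrix whose columns are the frame's x, y, z axes.
In Python, from rig import * gives the robot as it stands. Calls block until the motion is done:
- movep(position, orientation): joint-space move of the TCP to a pose.
- move_l(position, attitude=None, feed=0.15, until_force=None): straight line of the TCP; attitude=None keeps the orientation; feed is the mean speed in m/s. With until_force (N) it stops when the force on the tool has changed by that much, and returns True; else False.
- move_joints(angles): joint-space move.
- command_gripper(opening, newtons=None): finger opening in m; newtons is the grip in N (None keeps the last); returns when the fingers have stopped.
- sleep(seconds).
- inverse_kinematics(position, orientation): joint angles nearest the present ones, or None.
- sense(): the state.
- camera(name): name is "scene" or "top" or "wrist"; returns (picture, depth): 384x512x3 uint8, red, green, blue; 384x512 float32, m along the optical axis (not along the pixel's ray), 0 where there is no reading.
- camera_params(name): a dict with "K" (3x3 intrinsics, pixels), "position" and "rotation" of the camera in the world; the wrist camera has in their place "tool_from_camera" (4x4, takes a point from camera to tool coordinates, whose origin is the TCP and whose axes are the flange's). Camera axes: x right, y down, z forward; pixel columns grow to the right and rows downward; lengths in m; the calibration is good to about 2 mm. A picture is of the moment at which its call begins: read the wrist's pose just before it. camera_params takes no time and is no camera call.
A pose or a line that the arm cannot do raises Unreachable and nothing moves.
- finish_job(): hands the job in; it is judged then, once.
The state is a dict: "time_s": time; "joint_pos": joint angles; "qd": joint speeds; "joint_efforts": joint torques, N m; "position": TCP position; "tcp_rot": TCP orientation; "wrist_force": force on the tool from outside, world axes, zero at the start; "ft_torque": the same for the moment, N m; "finger_gap": finger opening in m; "gripper_force": force on a finger pad.
Only numpy, scipy, OpenCV 4.12 (cv2) and the standard library are available. Lean on these libraries where they do the work, as an engineer would, in place of code of your own. Each camera call takes 0.05 s, during which the arm holds its last target. There are 200 camera calls.

### The job

The small steel keg lying across the sloping draining board is kept from rolling only by a dosing cup somebody stood against it. Push the two wooden wedge chocks up the board, noses foremost, snug under the keg's low side, one near each end of the keg, clear of the cup; only when both are in place take the cup away and stand it upright in the middle of the small slatted wooden stand, leaving the keg lying where it was, held by the chocks. Do not disturb the upturned coffee cup, cocoa shaker and jar standing round about.

Things in the scene. Friction and masses are not known exactly. Their poses are not given: they have to be found in the camera images.
- board: Fixed sloping aluminium board, 262 (x) by 280 mm (y). Origin on the worktop below its middle; x level, to its high side, away from the robot; y left along the keg; z up. Flat top slopes up 7 degrees along +x: surface z = 0.034 + 0.1228 x. Lip 11 mm high along the low edge (inner face x = -0.121), rims 5 mm high at y = +-0.135.
- keg_mid (a point): Smooth steel keg, a cylinder 84 mm in diameter, 220 mm long (and a short black cap, 20 mm, on its left end), about 0.5 kg, lying across the board and free to roll on it; about 1 N pushes it uphill. Point at the middle of its axis; its y axis runs along the keg, parallel to the board's y.
- keg_left (a point): Point on the keg's axis 82 mm to the left (+y) of its middle: one chock belongs below here.
- keg_right (a point): Point on the keg's axis 82 mm to the right (-y) of its middle: the other chock belongs below here.
- chock_1_mid (a point): Wooden wedge chock, rubber sole, 110 long (x), 40 wide (y), 40 mm high (z), 0.2 kg. Point at half length, width and height (20 mm above the sole); x points to the nose, 3 mm thick at x = +0.055. The top face climbs at 31.7 degrees from there to full height at x = -0.005; behind is a plain block, the place to grasp across the 40 mm width.
- chock_2_mid (a point): Second chock, just like the first; either may go to either end. Flat on the board, pointing straight uphill, with a chock's face touching the keg, the keg's axis lies at x = +0.072, z = +0.022 m from the chock's point.
- cup_mid (a point): Steel dosing cup, open at the top, 58 mm diameter at the rim, 52 mm at the base, 52 mm tall, 0.35 kg, standing on the sloping board against the middle of the keg's low side and so tilted 7 degrees with it. Point on its axis at half height (26 mm above its base); z is its axis.
- stand_top (a point): Slatted wooden stand like a miniature pallet, 92 x 92 mm, 12 mm high, fixed to the worktop. Point at the middle of its top.
- mug: Bystander: upturned coffee cup, 60 x 87 mm, 56 mm tall. Origin at the centre of its underside.
- shaker: Bystander: cocoa shaker, 66 mm diameter, 97 mm tall. Origin at the centre of its underside.
- jar: Bystander: jar with a lid, 65 mm diameter, 100 mm tall. Origin at the centre of its underside.
Things that resemble listed ones, but are neither listed nor needed, are in the scene too. What is shaped like the part that bears chock_1_mid but green or purple is not meant.

How it is judged:
On the way, in this order (a step that is already met when the one before it is completed fails the run):
1. a chock sits snug under the keg's low side near one end, the cup still in its place (((x of keg_left in the frame of chock_1_mid between 0.064 and 0.079 m and y of keg_left in the frame of chock_1_mid between -0.02 and 0.02 m and z of keg_left in the frame of chock_1_mid between 0.014 and 0.03 m and angle between the x axis of chock_1_mid and the x axis of board, either way round below 0.3 rad) or (x of keg_right in the frame of chock_1_mid between 0.064 and 0.079 m and y of keg_right in the frame of chock_1_mid between -0.02 and 0.02 m and z of keg_right in the frame of chock_1_mid between 0.014 and 0.03 m and angle between the x axis of chock_1_mid and the x axis of board, either way round below 0.3 rad) or (x of keg_left in the frame of chock_2_mid between 0.064 and 0.079 m and y of keg_left in the frame of chock_2_mid between -0.02 and 0.02 m and z of keg_left in the frame of chock_2_mid between 0.014 and 0.03 m and angle between the x axis of chock_2_mid and the x axis of board, either way round below 0.3 rad) or (x of keg_right in the frame of chock_2_mid between 0.064 and 0.079 m and y of keg_right in the frame of chock_2_mid between -0.02 and 0.02 m and z of keg_right in the frame of chock_2_mid between 0.014 and 0.03 m and angle between the x axis of chock_2_mid and the x axis of board, either way round below 0.3 rad)) and distance of cup_mid from where it was at the start of the episode below 0.02 m), for 0.2 s.
2. a chock sits snug under each end, the cup still in its place ((((x of keg_left in the frame of chock_1_mid between 0.064 and 0.079 m and y of keg_left in the frame of chock_1_mid between -0.02 and 0.02 m and z of keg_left in the frame of chock_1_mid between 0.014 and 0.03 m and angle between the x axis of chock_1_mid and the x axis of board, either way round below 0.3 rad) and (x of keg_right in the frame of chock_2_mid between 0.064 and 0.079 m and y of keg_right in the frame of chock_2_mid between -0.02 and 0.02 m and z of keg_right in the frame of chock_2_mid between 0.014 and 0.03 m and angle between the x axis of chock_2_mid and the x axis of board, either way round below 0.3 rad)) or ((x of keg_right in the frame of chock_1_mid between 0.064 and 0.079 m and y of keg_right in the frame of chock_1_mid between -0.02 and 0.02 m and z of keg_right in the frame of chock_1_mid between 0.014 and 0.03 m and angle between the x axis of chock_1_mid and the x axis of board, either way round below 0.3 rad) and (x of keg_left in the frame of chock_2_mid between 0.064 and 0.079 m and y of keg_left in the frame of chock_2_mid between -0.02 and 0.02 m and z of keg_left in the frame of chock_2_mid between 0.014 and 0.03 m and angle between the x axis of chock_2_mid and the x axis of board, either way round below 0.3 rad))) and distance of cup_mid from where it was at the start of the episode below 0.02 m), for 0.2 s.
At the end, for the whole second after the job is handed in: A chock flat on the board under each keg end: face within 7 mm of touching its low side, nose uphill within 15 degrees, centred within 20 mm of keg_left or keg_right. Keg at rest within 20 mm of where it lay. Cup upright on the stand, within 25 mm of its middle, at rest ((((x of keg_left in the frame of chock_1_mid between 0.064 and 0.079 m and y of keg_left in the frame of chock_1_mid between -0.02 and 0.02 m and z of keg_left in the frame of chock_1_mid between 0.014 and 0.03 m and angle between the x axis of chock_1_mid and the x axis of board, either way round below 0.3 rad) and (x of keg_right in the frame of chock_2_mid between 0.064 and 0.079 m and y of keg_right in the frame of chock_2_mid between -0.02 and 0.02 m and z of keg_right in the frame of chock_2_mid between 0.014 and 0.03 m and angle between the x axis of chock_2_mid and the x axis of board, either way round below 0.3 rad)) or ((x of keg_right in the frame of chock_1_mid between 0.064 and 0.079 m and y of keg_right in the frame of chock_1_mid between -0.02 and 0.02 m and z of keg_right in the frame of chock_1_mid between 0.014 and 0.03 m and angle between the x axis of chock_1_mid and the x axis of board, either way round below 0.3 rad) and (x of keg_left in the frame of chock_2_mid between 0.064 and 0.079 m and y of keg_left in the frame of chock_2_mid between -0.02 and 0.02 m and z of keg_left in the frame of chock_2_mid between 0.014 and 0.03 m and angle between the x axis of chock_2_mid and the x axis of board, either way round below 0.3 rad))) and distance of keg_mid from where it was at the start of the episode below 0.02 m and linear speed of each of keg, cup below 0.01 m/s and angular speed of keg below 0.15 rad/s and horizontal distance between cup_mid and stand_top below 0.025 m and angle between cup_mid's own z axis and vertical below 0.1 rad and height (world z) of cup_mid between 0.03 and 0.046 m).
It fails at once if the keg rolls more than 30 mm from where it lay (distance of keg_mid from where it was at the start of the episode above 0.03 m).
It fails at once if the upturned coffee cup is shifted more than 20 mm or tipped (distance of mug from where it was at the start of the episode above 0.02 m or angle between mug's own z axis and vertical above 0.3 rad).
It fails at once if the cocoa shaker is shifted more than 20 mm or tipped (distance of shaker from where it was at the start of the episode above 0.02 m or angle between shaker's own z axis and vertical above 0.3 rad).
It fails at once if the jar is shifted more than 20 mm or tipped (distance of jar from where it was at the start of the episode above 0.02 m or angle between jar's own z axis and vertical above 0.3 rad).
It also fails if it takes over 72 s, if anything falls off the work surface, if the arm or the gripper's body presses on something with over 40 N, if the wrist force passes 120 N, or if a joint passes its speed limit or range.

## Working session

There is one attempt and no reset: what is moved stays moved. The work goes in short steps, each a Python script; the robot and the scene stay as the last script left them, time stands still between calls to the robot, and variables do not carry over. Pictures are saved under pics/ and viewed, at most 10 in all, crops included, and the job is handed in when it is done.

```bash
mkdir -p pics; ls; python3 - <<'E'
from rig import *
import cv2, numpy as np
for n in ("scene","top"):
    p,d=camera(n); np.savez(f"{n}.npz",p=p,d=d)
    cv2.imwrite(f"pics/{n}.png",cv2.resize(p[:,:,::-1],(768,576)))
    c=camera_params(n); print(n,c["K"],c["position"],c["rotation"])
s=sense(); print(s["time_s"],s["position"],s["tcp_rot"]); print(camera_params("wrist"))
E
```

```text
pics
scene [[496.14601963   0.         259.75816609]
 [  0.         496.14601963 190.23443191]
 [  0.           0.           1.        ]] [-0.26385338 -0.67139331  1.20802814] [[ 0.59127032 -0.59694273  0.54227187]
 [-0.80625772 -0.45308596  0.38034406]
 [ 0.01865215 -0.66209704 -0.74918596]]
top [[387.88128674   0.         261.82261844]
 [  0.         387.88128674 190.48375238]
 [  0.           0.           1.        ]] [-0.3161324  -0.53545997  1.28554855] [[ 0.41622776 -0.71500095  0.56171887]
 [-0.90921431 -0.32106697  0.26503836]
 [-0.0091533  -0.62103916 -0.78372609]]
0.1 [0.26688348 0.61947631 0.25535557] [[-9.18381248e-01  3.95696174e-01 -6.49273475e-04]
 [ 3.95696702e-01  9.18379757e-01 -1.65569004e-03]
 [-5.88705979e-05 -1.77747006e-03 -9.99998419e-01]]
{'K': array([[330.1391925 ,   0.        , 258.22231466],
       [  0.        , 330.1391925 , 183.81001641],
       [  0.        ,   0.        ,   1.        ]]), 'tool_from_camera': array([[-5.93057226e-04, -9.45222161e-01, -3.26427196e-01,
         8.46132582e-02],
       [ 9.99999701e-01, -3.98897234e-04, -6.61741869e-04,
         1.62655894e-03],
       [ 4.95282174e-04, -3.26427491e-01,  9.45222116e-01,
        -1.18328916e-01],
       [ 0.00000000e+00,  0.00000000e+00,  0.00000000e+00,
         1.00000000e+00]])}
```

View pics/scene.png

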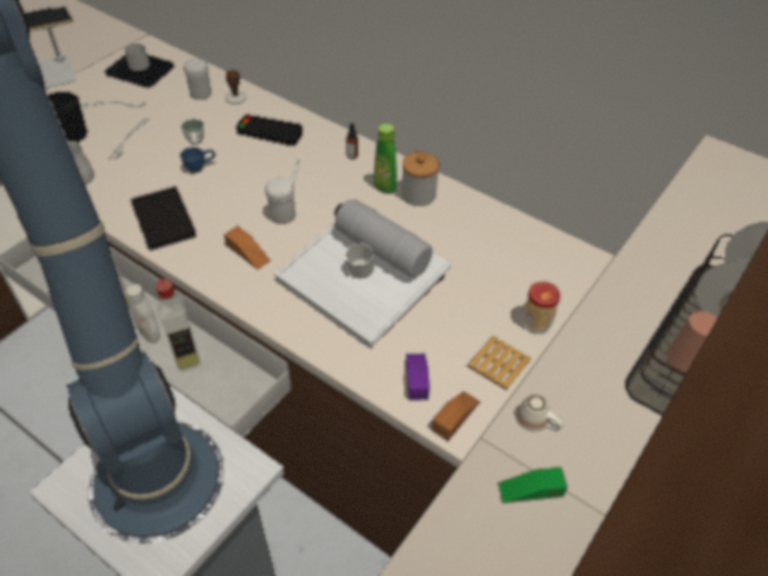

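View pics/top.png

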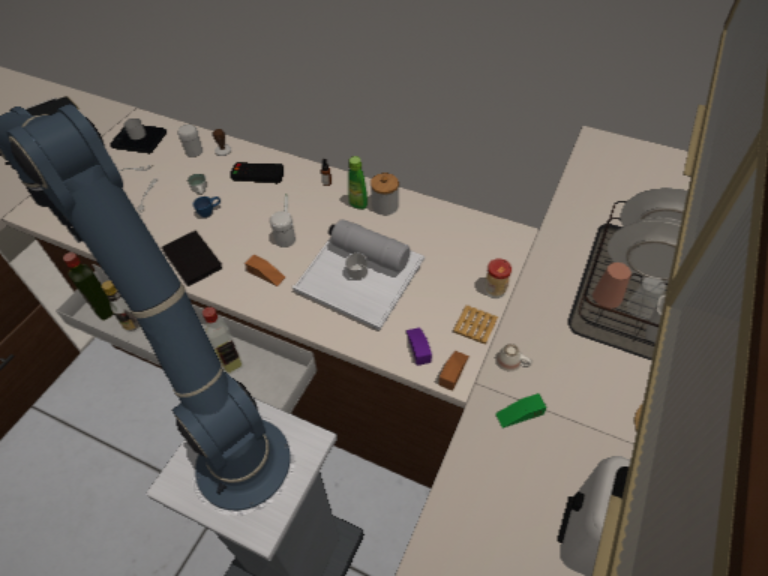

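Scene view (768×576): brown-orange chocks at (247,247) and (456,414), and decoys purple at (417,376) and green at (533,484), ruled out by colour. The slatted stand is at (500,362), keg at (383,237), cup at (360,260), upturned mug at (537,410), jar at (541,305) and shaker at (280,200).

```bash
cat > h.py <<'E'
from rig import *
import numpy as np, cv2
def cloud(p,d,K,R,t):
    v,u=np.mgrid[:384,:512]
    c=np.stack([(u-K[0,2])*d/K[0,0],(v-K[1,2])*d/K[1,1],d],-1)
    return c@np.asarray(R).T+np.asarray(t)
def static(n):
    z=np.load(n+".npz"); c=camera_params(n)
    return z["p"],cloud(z["p"],z["d"],c["K"],c["rotation"],c["position"]),z["d"]>0
def wrist(name):
    s=sense(); p,d=camera("wrist"); c=camera_params("wrist"); T=np.asarray(c["tool_from_camera"])
    R=s["tcp_rot"]@T[:3,:3]; t=s["position"]+s["tcp_rot"]@T[:3,3]
    np.savez(name+".npz",p=p,d=d,R=R,t=t)
    return p,cloud(p,d,c["K"],R,t),d>0
def wload(name):
    z=np.load(name+".npz"); return z["p"],cloud(z["p"],z["d"],camera_params("wrist")["K"],z["R"],z["t"]),z["d"]>0
def down(yaw):  # tool z down, tool x (camera side) at yaw
    c,s=np.cos(yaw),np.sin(yaw)
    return np.array([[c,s,0],[s,-c,0],[0,0,-1.]])
E
python3 - <<'E'
from h import *
p,X,ok=static("scene")
for n,u,v in [("ch1",247,247),("ch2",456,414),("stand",500,362),("keg",383,237),("cup",360,255),("mug",535,402),("jar",541,293),("shaker",280,188),("purple",417,370),("bl",336,222),("br",372,340),("bt",447,268),("bb",280,276)]:
    print(n,X[int(v/1.5),int(u/1.5)].round(3),p[int(v/1.5),int(u/1.5)])
hsv=cv2.cvtColor(p,cv2.COLOR_RGB2HSV)
for n,(u0,u1,v0,v1) in {"ch1":(215,280,220,275),"ch2":(425,485,385,445)}.items():
    m=np.zeros(ok.shape,bool); m[int(v0/1.5):int(v1/1.5),int(u0/1.5):int(u1/1.5)]=1
    m&=ok&(hsv[...,1]>120)&(hsv[...,0]<18)&(X[...,2]>0.004)
    P=X[m]; print(n,len(P),P.min(0).round(3),P.max(0).round(3)); 
    r=cv2.minAreaRect(P[:,:2].astype(np.float32)); print(r)
    print("high",P[P[:,2]>.037].mean(0).round(3),"low",P[P[:,2]<.015].mean(0).round(3))
    h=P[:,2]; A=np.linalg.lstsq(np.c_[P[:,:2],np.ones(len(P))],h,rcond=None)[0];print(A)
# board
m=ok&(X[...,0]>.3)&(X[...,0]<1.1)&(abs(X[...,1])<.4)
for (a,b) in [(.03,.034),]: pass
g=np.zeros((400,600),np.uint8)
P=X[m]; ix=((1.1-P[:,0])*500).astype(int); iy=((.5-P[:,1])*500).astype(int)
k=(ix>=0)&(ix<400)&(iy>=0)&(iy<500); 
E
```

```text
ch1 [0.49  0.247 0.031] [154  97  53]
ch2 [ 0.401 -0.36   0.042] [150  98  55]
stand [ 0.575 -0.354  0.007] [178 137  75]
keg [ 0.625 -0.027  0.117] [144 141 136]
cup [0.608 0.02  0.048] [114 111 104]
mug [ 0.502 -0.463  0.053] [207 196 173]
jar [ 0.702 -0.358  0.101] [163  72  59]
shaker [0.629 0.267 0.093] [192 187 176]
purple [ 0.442 -0.245  0.038] [106  52 130]
bl [0.617 0.092 0.097] [102 100  95]
br [ 0.458 -0.126  0.022] [189 187 180]
bt [ 0.694 -0.148  0.046] [181 178 172]
bb [0.47  0.132 0.027] [174 172 167]
ch1 351 [0.47  0.2   0.004] [0.519 0.301 0.047]
((0.4921552240848541, 0.2505556643009186), (0.10322801023721695, 0.04293510317802429), 82.56832885742188)
high [0.496 0.275 0.04 ] low [0.49  0.215 0.01 ]
[ 0.13295716  0.32061595 -0.11813283]
ch2 449 [ 0.363 -0.371  0.005] [ 0.471 -0.332  0.046]
((0.4168463349342346, -0.35143083333969116), (0.03862973302602768, 0.10790155082941055), 89.82836151123047)
high [ 0.391 -0.351  0.04 ] low [ 0.457 -0.352  0.011]
[-0.18555813  0.07398954  0.13265686]
```

```bash
python3 - <<'E'
from h import *
ims=[]
for n,pos,yaw in [("w1",(.49,.25,.27),np.radians(83)),("wb",(.61,0,.34),np.pi),("w2",(.44,-.35,.27),np.pi)]:
    movep(np.array(pos),down(yaw)); sleep(.2); p,X,ok=wrist(n); s=sense(); print(n,s["time_s"],s["position"].round(4),s["joint_pos"].round(2)); ims.append(p)
cv2.imwrite("pics/wb.png",ims[1][:,:,::-1])
cv2.imwrite("pics/w12.png",cv2.resize(np.hstack([ims[0],ims[2]])[:,:,::-1],(800,300)))
E
```

```text
w1 1.9417 [0.4897 0.2509 0.2698] [-0.84  0.26  0.35  1.83 -0.1   1.07 -0.57]
wb 4.05 [6.099e-01 4.000e-04 3.399e-01] [-0.26  0.3   0.25  1.6  -0.08  1.25  1.57]
w2 5.7667 [ 0.4407 -0.3493  0.27  ] [ 0.22  0.29  0.47  1.81 -0.14  1.08  2.31]
```

View pics/wb.png

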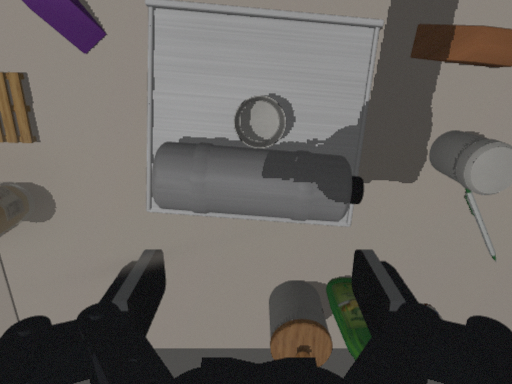

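View pics/w12.png

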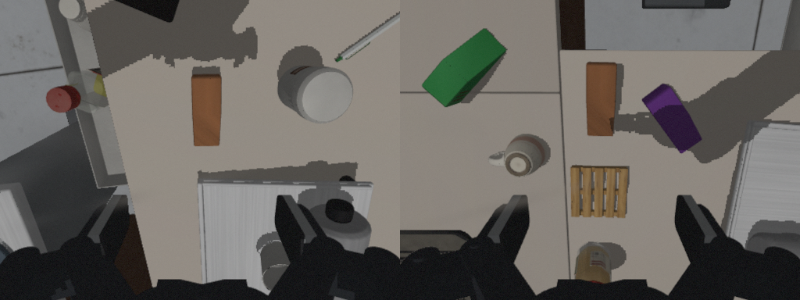

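Left half: ch1 is the brown chock at (207,110). Right half: ch2 is brown at (600,98), with stand (600,190), mug (522,155), and the purple and green decoys beside it. In the board view, the keg lies at (255,180), cup (262,121), and the low lip at the top, y≈10.

```bash
python3 - <<'E'
from h import *
from scipy.optimize import least_squares
for n in ("w1","w2"):
    p,X,ok=wload(n); hsv=cv2.cvtColor(p,cv2.COLOR_RGB2HSV)
    c0=np.array([.492,.25]) if n=="w1" else np.array([.417,-.351])
    m=ok&(hsv[...,1]>110)&(hsv[...,0]<16)&(np.hypot(X[...,0]-c0[0],X[...,1]-c0[1])<.075)&(X[...,2]>.005)
    P=X[m]; T=P[P[:,2]>.036]
    rt=cv2.minAreaRect(T[:,:2].astype(np.float32)); rf=cv2.minAreaRect(P[:,:2].astype(np.float32))
    print(n,len(P),"zmed",np.median(T[:,2]).round(4),"top",T[:,:2].mean(0).round(4),rt,"foot",rf)
p,X,ok=wload("w2"); hsv=cv2.cvtColor(p,cv2.COLOR_RGB2HSV)
m=ok&(hsv[...,1]>80)&(hsv[...,0]<25)&(X[...,2]>.006)&(X[...,2]<.03)&(abs(X[...,0]-.575)<.075)&(abs(X[...,1]+.354)<.07)
print("stand",len(X[m]),cv2.minAreaRect(X[m][:,:2].astype(np.float32)),X[m][:,2].max())
p,X,ok=wload("wb")
m=ok&(abs(X[...,0]-.5)<.06)&(abs(X[...,1])<.12)&(X[...,2]<.05)&(X[...,2]>.01)&(np.hypot(X[...,0]-.58,X[...,1])>.08)
P=X[m]; A=np.c_[P[:,:2],np.ones(len(P))]
for _ in range(3):
    a=np.linalg.lstsq(A,P[:,2],rcond=None)[0]; r=P[:,2]-A@a; k=abs(r)<.003; P,A=P[k],A[k]
print("plane",a,len(P),"yaw(from gradient)",np.degrees(np.arctan2(a[1],a[0])),np.hypot(a[0],a[1]))
# whole board outline
h=X[...,2]-(X[...,:2]@a[:2]+a[2])
m=ok&(abs(h)<.02)&(X[...,2]>.013)&(X[...,0]>.38)&(X[...,0]<.76)&(abs(X[...,1])<.2)
mm=cv2.morphologyEx(m.astype(np.uint8),cv2.MORPH_OPEN,np.ones((3,3)))
print("board",cv2.minAreaRect(X[mm>0][:,:2].astype(np.float32)))
# keg
m=ok&(h>.05)&(h<.1)&(X[...,0]>.55)&(X[...,0]<.72)&(X[...,1]>-.15)&(X[...,1]<.16)
K=X[m]
def f(q,P):
    ax,ay_,th,z=q; u=np.array([-np.sin(th),np.cos(th),0]); d=P-np.array([ax,0,z]); 
    return np.linalg.norm(d-np.outer(d@u,u),axis=1)-.042
s=least_squares(f,[.63,0,0,.09],args=(K,),loss="soft_l1",f_scale=.002)
res=abs(f(s.x,K)); u=np.array([-np.sin(s.x[2]),np.cos(s.x[2])])
y=(K[res<.006]@np.r_[u,0]); print("keg",s.x,np.median(res),len(K),"y ext",np.percentile(y,[0,.5,1,99,99.5,100]).round(4))
xs=np.array([s.x[0],s.x[3]]); print("axis height over plane",(s.x[3]-(a[0]*s.x[0]+a[2]))/np.hypot(1,np.hypot(a[0],a[1])))
# cup rim
m=ok&(h>.047)&(h<.056)&(np.hypot(X[...,0]-.578,X[...,1]-.005)<.045)&(X[...,0]<.59)
C=X[m]; q=least_squares(lambda q:np.hypot(C[:,0]-q[0],C[:,1]-q[1])-.028,[.57,.005],loss="soft_l1",f_scale=.002).x
print("cup rim",q,len(C),C.min(0),C.max(0))
E
```

```text
w1 3160 zmed 0.0404 top [0.4993 0.2825] ((0.4941302537918091, 0.2808808386325836), (0.058441583067178726, 0.04894406348466873), 83.05805206298828) foot ((0.49140647053718567, 0.2561458945274353), (0.1090553030371666, 0.048846594989299774), 84.48478698730469)
w2 3285 zmed 0.0404 top [ 0.3941 -0.3488] ((0.39915090799331665, -0.34866082668304443), (0.03828328475356102, 0.06491021066904068), 88.93511199951172) foot ((0.4208757281303406, -0.34925681352615356), (0.038835104554891586, 0.10851426422595978), 88.62984466552734)
stand 3770 ((0.5728171467781067, -0.35278651118278503), (0.09182372689247131, 0.09296717494726181), 88.82648468017578) 0.015524864616230372
plane [ 0.11171308 -0.00995536 -0.03185593] 9645 yaw(from gradient) -5.092484456297403 0.11215578875851494
board ((0.5879738926887512, -1.9758939743041992e-05), (0.2802708148956299, 0.2619311511516571), 85.24420166015625)
keg [ 0.65259687 -0.23748758 -0.08284105  0.08250692] 0.0007042188058840881 13517 y ext [-0.0605 -0.0583 -0.0566  0.1537  0.1555  0.1581]
axis height over plane 0.041200929027948724
cup rim [0.58081339 0.00341578] 212 [ 0.55200982 -0.02521768  0.07750473] [0.58993348 0.03208216 0.08902824]
```

```bash
cat >> h.py <<'E'
BY=np.radians(-4.76); th=np.radians(7)
ex=np.array([np.cos(BY),np.sin(BY),0]); ey=np.array([-np.sin(BY),np.cos(BY),0]); ez=np.array([0,0,1.])
s_=ex*np.cos(th)+ez*np.sin(th); n_=-ex*np.sin(th)+ez*np.cos(th)
RB=np.stack([s_,ey,n_],1); BO=np.array([.588,0,0]); KX=.0644
def keg(y): return BO+ex*KX+ey*y+ez*(.034+.1228*KX+.042/np.cos(th))
def chockgoal(y): return keg(y)-.072*s_-.022*n_
RT=RB@down(np.pi); OFF=np.array([-.03,0,.01])
def tcpgoal(y): return chockgoal(y)+RB@OFF
def do_chock(g,nose,y,over=.002):
    R=down(nose+np.pi); g=np.array([g[0],g[1],.030])
    G=tcpgoal(y); pre=G-.035*s_
    assert inverse_kinematics(pre+.08*n_,RT) is not None
    command_gripper(.06,50)
    movep(g+[0,0,.13],R); move_l(g,feed=.12)
    command_gripper(0.0,50); print("gap",sense()["finger_gap"])
    move_l(g+[0,0,.17],feed=.25)
    movep(pre+.08*n_,RT); move_l(pre+.012*n_,feed=.15)
    hit=move_l(pre-.006*n_,feed=.03,until_force=5)
    s=sense(); dh=(s["position"]-pre)@n_; print("touch",hit,dh,s["wrist_force"].round(1))
    dh=dh+.0005
    move_l(G-.008*s_+dh*n_,feed=.06); print(sense()["wrist_force"].round(1))
    move_l(G+over*s_+dh*n_,feed=.02); print(sense()["wrist_force"].round(1))
    command_gripper(.055); s=sense(); print(s["position"],s["time_s"])
    move_l(s["position"]+.10*n_,feed=.15)
E
python3 - <<'E'
from h import *
print(tcpgoal(.082),tcpgoal(-.082))
do_chock((.498,.2855),np.radians(-95.7),.082)
movep(np.array([.61,0.03,.30]),down(np.pi+BY)); sleep(.2); p,X,ok=wrist("v1"); cv2.imwrite("pics/v1.png",p[:,:,::-1]); print(sense()["time_s"])
E
```

```text
[0.55954928 0.08465287 0.05988251] [ 0.5459402  -0.0787815   0.05988251]
gap 0.039478084876303304
touch True 0.0008617565361392715 [-0.7 -0.7  5.2]
[-0.6 -0.8 -2.7]
[-0.1  0.4 -3.2]
[0.56194714 0.0845976  0.06198134] 15.0917
16.8417
```

View pics/v1.png

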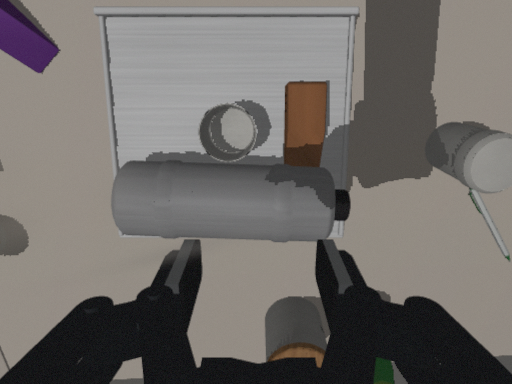

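The chock lies straight at (305,125), with its nose under the keg's left end and clear of the cup (229,130). I'll check the fit numerically.

```bash
cat > m.py <<'E'
from h import *
from scipy.optimize import least_squares
def meas(name):
    p,X,ok=wload(name); B=(X-BO)@np.stack([ex,ey,ez],1); hsv=cv2.cvtColor(p,cv2.COLOR_RGB2HSV)
    h=B[...,2]-.034-.1228*B[...,0]
    K=B[ok&(h>.05)&(h<.1)&(B[...,0]>.02)&(B[...,0]<.13)&(abs(B[...,1])<.14)&(hsv[...,1]<60)]
    def f(q):
        d=K-np.array([q[0],0,q[1]]); u=np.array([-np.sin(q[2]),np.cos(q[2]),0]); return np.linalg.norm(d-np.outer(d@u,u),axis=1)-.042
    q=least_squares(f,[.064,.084,0],loss="soft_l1",f_scale=.002).x
    print("keg bx,z,yaw",q.round(4),"y",np.percentile(K[:,1],[.5,99.5]).round(4))
    for sg in (1,-1):
        C=B[ok&(hsv[...,1]>110)&(hsv[...,0]<16)&(abs(B[...,1]-sg*.082)<.04)&(abs(B[...,0])<.1)]
        if len(C)<200: continue
        # slope frame
        S=np.c_[C[:,0]*np.cos(th)+C[:,2]*np.sin(th),C[:,1],-C[:,0]*np.sin(th)+C[:,2]*np.cos(th)]
        hn=S[:,2]-.034*np.cos(th); T=S[hn>.037]; ks=q[0]*np.cos(th)+q[1]*np.sin(th)
        tail=np.percentile(T[:,0],.5); r=cv2.minAreaRect(S[:,:2].astype(np.float32))
        sl=(hn<.034)&(hn>.006); a=np.polyfit(S[sl,0],hn[sl],1); x0=(.0215-a[1])/a[0] # mid slope height at chock x=.025
        print("chock",sg,"y",np.median(T[:,1]).round(4),"top h",np.median(hn[hn>.037]).round(4),"keg x from tail",(ks-tail-.055).round(4),"from slope",(ks-x0+.025).round(4),"slope",a[0].round(3),r[1:])
E
python3 -c "
from m import *
meas('wb'); meas('v1')"
```

```text
keg bx,z,yaw [0.0646 0.0826 0.0003] y [-0.107   0.1252]
keg bx,z,yaw [ 0.0671  0.0829 -0.0342] y [-0.1061  0.1254]
chock 1 y 0.0826 top h 0.0404 keg x from tail 0.0685 from slope 0.0385 slope -0.075 ((0.06008177250623703, 0.0993076041340828), 89.82892608642578)
```

The keg's left end has risen about 3–5 mm and rests on chock 1, with x ≈ 0.071. Now for chock 2.

```bash
python3 - <<'E'
from m import *
do_chock((.391,-.3488),np.radians(-1.3),-.082,.003)
movep(np.array([.61,-0.02,.30]),down(np.pi+BY)); sleep(.2); p,X,ok=wrist("v2"); cv2.imwrite("pics/v2.png",p[:,:,::-1]); print(sense()["time_s"])
meas("v2")
B=(X-BO)@np.stack([ex,ey,ez],1); h=B[...,2]-.034-.1228*B[...,0]
m=ok&(h>.042)&(h<.058)&(abs(B[...,1])<.045)&(B[...,0]<.012)&(B[...,0]>-.06)
C=B[m]; q=least_squares(lambda q:np.hypot(C[:,0]-q[0],C[:,1]-q[1])-.0275,[-.007,.003],loss="soft_l1",f_scale=.001).x
print("cup rim board",q,"world",BO+ex*q[0]+ey*q[1],"zmax",C[:,2].max(),len(C))
E
```

```text
gap 0.039518853522030245
touch True 0.0007381523123808822 [-1.9  0.5  4.8]
[ 0.2  0.3 -1.9]
[ 0.5  0.4 -3.3]
[ 0.54936117 -0.07901391  0.06194621] 24.9417
26.7167
keg bx,z,yaw [0.0697 0.0832 0.001 ] y [-0.1073  0.1254]
chock 1 y 0.0823 top h 0.0404 keg x from tail 0.0706 from slope -0.4694 slope -0.004 ((0.05887185409665108, 0.0997302383184433), 89.42390441894531)
chock -1 y -0.0797 top h 0.0404 keg x from tail 0.0719 from slope 0.0607 slope -0.135 ((0.03994540125131607, 0.09030016511678696), 89.74461364746094)
cup rim board [-0.00744495  0.00280811] world [0.58081375 0.00341622 0.        ] zmax 0.08957399104256097 395
```

View pics/v2.png

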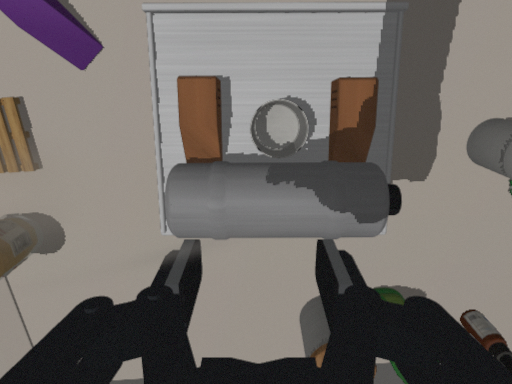

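Both chocks are snug at (200,120) and (353,120), the keg rests on them, and the cup stands free at (280,128). Next I take the cup to the stand.

```bash
python3 - <<'E'
from h import *
base=BO+ex*(-.0011)+ey*.0028+ez*(.034-.1228*.0011)
G=base+.042*n_
command_gripper(.072,50)
movep(G+.10*n_,RT); move_l(G,feed=.08)
command_gripper(0.0,50); s=sense(); print("gap",s["finger_gap"],s["gripper_force"],s["wrist_force"].round(1))
if s["finger_gap"]<.045: raise SystemExit
move_l(G+.11*n_,feed=.12); print(sense()["finger_gap"],sense()["wrist_force"].round(1))
R=down(np.pi); S=np.array([.5728,-.3528,.054])
movep(S+[0,0,.12],R); move_l(S+[0,0,.012],feed=.15)
print(move_l(S-[0,0,.006],feed=.02,until_force=4)); s=sense(); print(s["position"],s["wrist_force"].round(1))
command_gripper(.072); move_l(s["position"]+[0,0,.13],feed=.15)
movep(np.array([.58,-.25,.33]),R); sleep(.2); p,X,ok=wrist("v3"); cv2.imwrite("pics/v3.png",p[:,:,::-1]); print(sense()["time_s"])
m=ok&(X[...,2]>.056)&(X[...,2]<.072)&(np.hypot(X[...,0]-.573,X[...,1]+.353)<.05)
C=X[m]; print(len(C),cv2.minEnclosingCircle(C[:,:2].astype(np.float32)),np.median(C[:,2]))
E
```

```text
gap 0.05626977424615017 52.66516888528713 [-2.5 -0.4  5.2]
0.056196129294314286 [-0.8 -0.1 -3.5]
True
[ 0.57271133 -0.35283579  0.05557526] [-0.3  0.8  3.9]
35.4917
453 ((0.5722037553787231, -0.3513507544994354), 0.02956440858542919) 0.06429435818352147
```

View pics/v3.png

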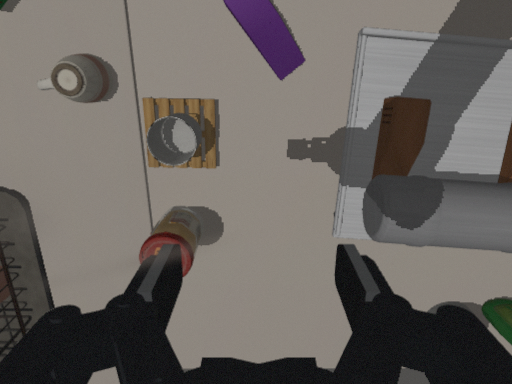

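The cup stands upright at the middle of the stand (178,138), and the mug and jar are untouched. One last keg check, then I hand in.

```bash
python3 - <<'E'
from m import *
movep(np.array([.61,-0.02,.30]),down(np.pi+BY)); sleep(.2); wrist("v4"); meas("v4")
print(finish_job(), sense()["time_s"])
E
```

```text
keg bx,z,yaw [0.0696 0.0832 0.0011] y [-0.107   0.1254]
chock 1 y 0.0824 top h 0.0404 keg x from tail 0.0706 from slope 1.3636 slope 0.002 ((0.054044440388679504, 0.10115858912467957), 89.58062744140625)
chock -1 y -0.0798 top h 0.0403 keg x from tail 0.0722 from slope 0.0617 slope -0.149 ((0.03997602313756943, 0.0903312936425209), 89.7927474975586)
the job is handed in; nothing more can be done
the job is handed in; nothing more can be done
```

I've handed the job in (the rig gave no verdict): both chocks are snug under the keg, which rests on them about 5 mm uphill of where it lay, and the cup stands upright within 2 mm of the stand's middle; I kept clear of the mug, shaker and jar, though I didn't measure them afterwards.

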